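# Hang the gem sieve on its catch cup and lock the bayonet

## Task

Pick up the brass gem sieve by its black handle and hang it in the slotted collar of the catch cup: let its three pins down through the gates, then turn it clockwise (seen from above) until the pins drop into the locking notches, so that it cannot jump off when stones are tapped through. Work by feel with a light hand, never forcing the pins against the collar; leave the stone tin and the two gem jars where they stand, and let go of the sieve when it is locked.

Things in the scene. Friction and masses are not known exactly. Their poses are not given: they have to be found in the camera images.
- sieve_mid (a point): The gem sieve, loose, 0.12 to 0.23 kg: this point is on its axis, 33 mm above its foot (half its height); z up. Brass barrel 56 mm wide, 30 mm high, foot chamfered 3 mm. Three round steel pins 6 mm thick stick out level to 38.5 mm from the axis, at 0, 120 and 240 degrees from this x axis; their centre line is 11 mm below this point.
- handle_mid (a point): Centre of the sieve's black handle bar, on the sieve's axis, 26 mm above sieve_mid, same axes: 52 mm long (x), 12 mm wide (y), 14 mm high, carried by a steel leg at each end; 22 mm of free space under it down to the barrel's rim.
- sieve_stand: The catch cup, fixed on a 6 mm board; origin at the centre of its underside, z up along its axis. Dark foot 92 mm wide, 9 mm high; above it an aluminium collar, 68 mm outside, bore 60 mm (2 mm of play round the barrel). With the pins on the rim, on the slot floor or in the notches, sieve_mid is 71, 55 or 50 mm above this origin. Rigid, no spring; over 20 N on the pins would bend them.
- collar_rim (a point): Centre of the collar's flat rim, 57 mm above the stand's origin, axes as the stand. Three gates about 8.5 mm wide open in the rim for the pins. The collar is screwed on and stops anywhere: gate middles are at 0, 120, 240 degrees from x plus one unmeasured angle of up to 21 degrees either way, to be felt or seen (a red dot on the rim, 13 degrees counter-clockwise of each gate).
- slot_floor (a point): Point on the stand's axis at the height of the slot floors, 41 mm above the stand's origin. From each gate a level slot 8.5 mm high runs clockwise (from above) through the collar's wall, under a hook that keeps the pin from lifting; the pin slides on this floor. The floor ends 27 degrees clockwise of the gate's middle, where it drops to the locking notch.
- notch_floor (a point): Point on the stand's axis at the height of the notch floors, 36 mm above the stand's origin, 5 mm below the slot floors. Each locking notch is 8 mm wide, its middle 34 degrees clockwise of its gate's; a wall behind it stops the pin.
- stone_tin: Round white stone tin, 63 mm across, 21 mm high, loose, behind the cup; origin at the centre of its underside. To be left alone.
- gem_jar_1: Small white gem jar with a black lid, 33 mm across, 24 mm high, loose, behind the work; origin at the centre of its underside. To be left alone.
- gem_jar_2: Small all-white gem jar, 33 mm across, 24 mm high, loose, behind the work; origin at the centre of its underside. To be left alone.

How it is judged:
On the way:
1. the sieve's pins are down through the gates: it hangs in the collar's slots (z of sieve_mid in the frame of sieve_stand below 0.0585 m and horizontal distance between sieve_mid and sieve_stand below 0.005 m), for 0.2 s.
At the end, for the whole second after the job is handed in: The sieve stands still and upright (within 6 degrees) on the cup's axis (within 5 mm), with its pins down in the locking notches: its mid point 46 to 52.5 mm above the stand's origin (z of sieve_mid in the frame of sieve_stand between 0.046 and 0.0525 m and horizontal distance between sieve_mid and sieve_stand below 0.005 m and angle between sieve_mid's own z axis and vertical below 0.1 rad and linear speed of sieve below 0.02 m/s); the robot touches nothing.
It fails at once if the sieve is forced against the stand with more than 20 N (contact force between sieve and sieve_stand above 20 N).
It fails at once if the stone tin is pushed more than 15 mm (distance of stone_tin from where it was at the start of the episode above 0.015 m).
It fails at once if the black-lidded gem jar is pushed more than 15 mm (distance of gem_jar_1 from where it was at the start of the episode above 0.015 m).
It fails at once if the white gem jar is pushed more than 15 mm (distance of gem_jar_2 from where it was at the start of the episode above 0.015 m).
It also fails if it takes over 69 s, if anything falls off the work surface, if the arm or the gripper's body presses on something with over 40 N, if the wrist force passes 120 N, or if a joint passes its speed limit or range.

## Robot

A 6-joint arm with a two-finger parallel gripper is mounted at the origin on a cart in front of the work surface, level with it; the furniture and walls round the work are solid. World frame = base frame: x ahead of the robot, y to its left, z up, the work surface at z = 0. Lengths are in m, angles in rad, forces in N, time in s.
With the tool pointing down it reaches from about 0.425 to 0.925 m from the base axis. Payload 12.5 kg.
Tool frame: the origin (TCP) lies on the centre line of the jaws, within the pads' length; the fingertips stand 19 mm ahead of it and the grasp point (between the pads) is the TCP; z points along the fingers, y is the direction in which the jaws open and shut (so a half turn about z gives the same grasp; the last joint's range is limited). The gripper opens to 85 mm and grips with 20 to 120 N. Pads are 22 mm wide; open, the fingers measure 114 mm over their backs; the gripper's body (76 mm by 85 mm) begins 54 mm behind the grasp point. The pads swing forward as they close: fully open they stand 13 mm farther back than shut.
Start: joints at [1.038, 0.491, 1.559, -0, 1.092, -0.106], TCP at [0.259, 0.569, 0.25] pointing down, gripper open.
Joint ranges: [-3.1, 3.1], [-0.84, 2.19], [0.05, 2.79], [-1.13, 4.28], [0.06, 2.93], [-2.69, 2.69]. Speed limits (rad/s): [2.22, 2.22, 2.79, 3.14, 3.14, 3.14].

## Interface

Orientations are given as a 3x3 rotation matrix whose columns are the frame's x, y, z axes.
In Python, from cell import bot gives the robot as it stands. The module is installed in compiled form; this text tells all that it offers. Calls block until the motion is done:
- bot.move_to(position, orientation): joint-space move of the TCP to a pose.
- bot.line_to(position, orientation=None, feed=0.15, until_force=None): straight line of the TCP; orientation=None keeps the orientation; feed is the mean speed in m/s. With until_force (N) it stops when the force on the tool has changed by that much, and returns True; else False.
- bot.set_joints(angles): joint-space move.
- bot.gripper_to(opening, newtons=None): opening from 0.0 (shut) to 1.0 (fully open); newtons is the grip in N (None keeps the last); returns when the fingers have stopped.
- bot.sleep(seconds).
- bot.ik(position, orientation): joint angles nearest the present ones, or None.
- bot.sense(): the state.
- bot.capture(name): name is "scene" or "top"; returns a dict with "color" (420x560x3 uint8, red, green, blue), "intrinsics" (3x3 intrinsics, pixels), "R" (3x3) and "t" (3): a world point X has camera coordinates R X + t. Camera axes: x right, y down, z forward; pixel columns grow to the right and rows downward; lengths in m; the calibration is good to about 2 mm. A picture is of the moment at which its call begins. There is no depth.
A pose or a line that the arm cannot do raises bot.MotionError and nothing moves.
- bot.job_done(): hands the job in, once; it reports no verdict.
Trained networks look in the newest picture that a camera, given by its name, has taken for a name from the list of things; names that differ only in an ending like _2 or _b are one class to them, and where a whole thing is asked for, a point or a joint stands for the part that bears it (a point fixed in the world has none). Each returns a list of dicts, best first, with "score" (0 to 1); they miss things now and then, are a little off and sometimes report something else, mostly with a low value. They report only what shows in the picture. A call takes as long as a camera call.
- bot.boxes_of(camera, label): "bbox" ([left, top, width, height] in pixels, round what is visible of it).
- bot.silhouettes(camera, label): "pixels" (420x560 bool, what is visible of it) and "bbox" ([left, top, width, height] in pixels, round what is visible of it).
The state is a dict: "t": time; "joint_pos": joint angles; "qd": joint speeds; "effort": joint torques, N m; "ee_pos": TCP position; "tool_rot": TCP orientation; "ft_force": force on the tool from outside, world axes, zero at the start; "torque": the same for the moment, N m; "width": opening from 0.0 (shut) to 1.0 (fully open).
Only numpy, scipy, OpenCV 4.12 (cv2) and the standard library are available. Lean on these libraries where they do the work, as an engineer would, in place of code of your own. Each camera call takes 0.05 s, during which the arm holds its last target.

## Working session

There is one attempt and no reset: what is moved stays moved. The work goes in short steps, each a Python script; the robot and the scene stay as the last script left them, time stands still between calls to the robot, and variables do not carry over. Pictures are saved under pics/ and viewed, and the job is handed in when it is done.

```bash
ls; mkdir -p pics; python3 - <<'E'
from cell import bot
import cv2,numpy as np
s=bot.sense();print({k:np.round(v,3).tolist() for k,v in s.items()})
for n in("scene","top"):
    c=bot.capture(n);cv2.imwrite(f"pics/{n}0.png",c["color"][:,:,::-1]);print(n,c["intrinsics"].round(1).tolist(),c["R"].round(4).tolist(),c["t"].round(4).tolist())
    for l in("sieve_mid","handle_mid","sieve_stand","collar_rim","stone_tin","gem_jar_1"):
        print(l,[(np.round(d["bbox"],1).tolist(),round(d["score"],2)) for d in bot.boxes_of(n,l)])
E
```

```text
pics
{'t': 0.0, 'joint_pos': [1.038, 0.492, 1.559, 0.0, 1.092, -0.106], 'qd': [0.001, -0.002, 0.002, 0.0, -0.001, 0.001], 'effort': [-0.0, -61.846, -26.159, -0.0, 0.004, -0.0], 'ee_pos': [0.259, 0.569, 0.25], 'tool_rot': [[-0.91, 0.414, -0.001], [0.414, 0.91, -0.001], [0.0, -0.001, -1.0]], 'ft_force': [-0.769, -0.992, -0.152], 'torque': [0.039, 0.006, -0.028], 'width': 0.999}
scene [[469.5, 0.0, 280.8], [0.0, 469.5, 210.6], [0.0, 0.0, 1.0]] [[0.8796, -0.4754, -0.0172], [-0.3533, -0.6285, -0.6929], [0.3186, 0.6155, -0.7208]] [-0.5809, 0.2258, 0.7447]
sieve_mid [([282.5, 278.1, 33.5, 41.7], 0.58)]
handle_mid [([279.0, 275.3, 41.4, 42.9], 0.92)]
sieve_stand [([203.8, 146.3, 42.5, 45.8], 0.71)]
collar_rim [([201.3, 145.0, 44.1, 48.3], 0.84), ([357.4, 242.2, 17.0, 19.3], 0.56)]
stone_tin [([307.1, 204.4, 32.9, 28.0], 0.81)]
gem_jar_1 [([357.2, 240.0, 17.6, 22.9], 0.75), ([327.2, 226.0, 21.3, 23.2], 0.53)]
top [[453.3, 0.0, 282.4], [0.0, 453.3, 212.0], [0.0, 0.0, 1.0]] [[0.0469, -0.9989, 0.0038], [-0.9742, -0.0466, -0.2208], [0.2208, 0.0067, -0.9753]] [-0.0906, 0.6303, 0.7801]
sieve_mid [([339.7, 236.1, 34.5, 31.2], 0.67)]
handle_mid [([341.8, 234.2, 34.5, 35.3], 0.83)]
sieve_stand [([156.3, 212.5, 44.8, 45.2], 0.68)]
collar_rim [([157.1, 210.9, 46.5, 49.4], 0.8)]
stone_tin [([275.6, 164.4, 29.5, 28.4], 0.83)]
gem_jar_1 [([339.8, 165.8, 15.6, 18.8], 0.72), ([313.9, 178.7, 12.9, 15.5], 0.64), ([157.8, 210.3, 48.1, 51.6], 0.54)]
```

View pics/scene0.png

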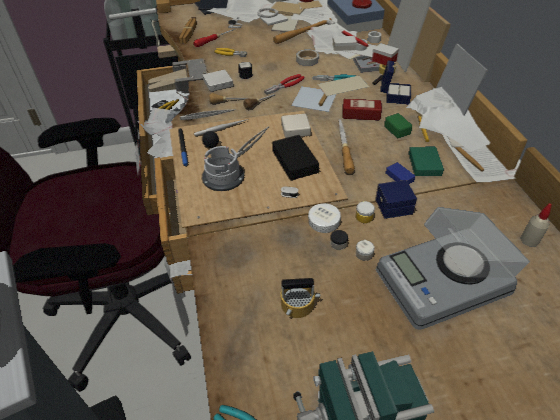

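View pics/top0.png

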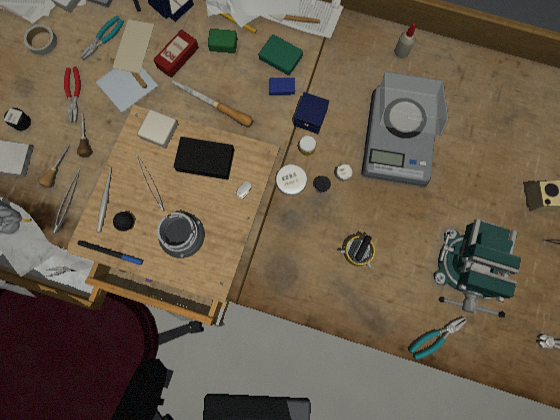

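```bash
python3 - <<'E'
import cv2,numpy as np
def crop(f,x,y,w,h,k):
    i=cv2.imread(f)[y:y+h,x:x+w];return cv2.resize(i,None,fx=k,fy=k,interpolation=cv2.INTER_CUBIC)
a=crop("pics/top0.png",325,220,65,65,6);b=crop("pics/top0.png",145,200,65,65,6)
cv2.imwrite("pics/t0z.png",np.hstack([a,b]))
a=crop("pics/scene0.png",270,265,65,65,6);b=crop("pics/scene0.png",192,138,65,65,6)
cv2.imwrite("pics/s0z.png",np.hstack([a,b]))
E
```

```text
(no output)
```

View pics/t0z.png

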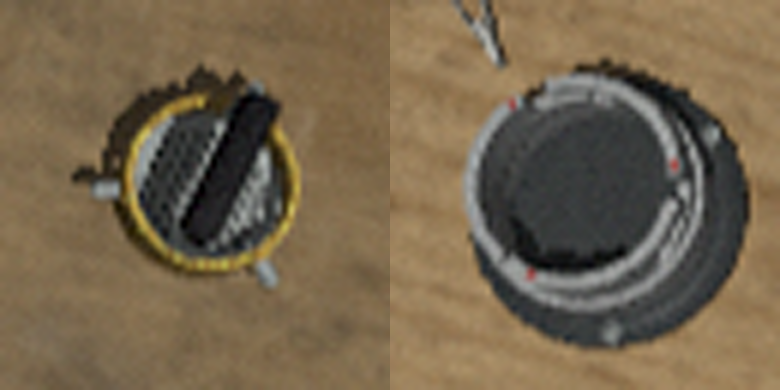

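View pics/s0z.png

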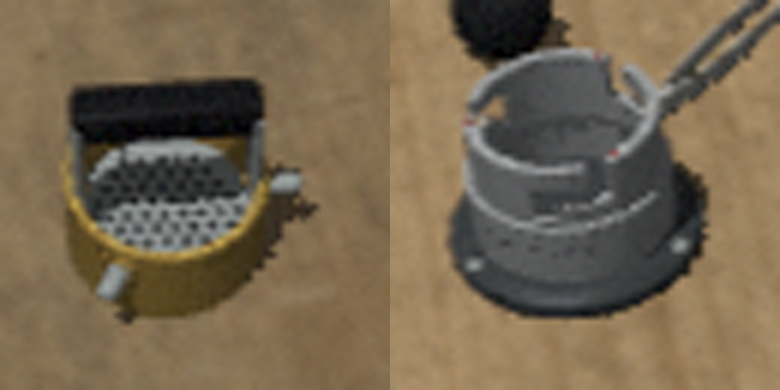

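The scene camera shows the sieve at about (297,297) and the cup at about (222,168). The top camera shows the sieve at about (358,249), and the cup at about (178,232) with three red dots. Next I fit both poses using points from the two views.

```bash
cat > fit.py <<'E'
import numpy as np
from scipy.optimize import least_squares
C={"scene":(469.5,280.8,210.6,None),"top":None}
def proj(c,X):
    X=np.atleast_2d(X);p=X@c["R"].T+c["t"];K=c["intrinsics"];return (p/p[:,2:])@K.T[:,:2]
def tri(obs): # [(cam,uv)]
    A=[]
    for c,uv in obs:
        P=c["intrinsics"]@np.c_[c["R"],c["t"]]
        A+= [uv[0]*P[2]-P[0],uv[1]*P[2]-P[1]]
    v=np.linalg.svd(np.array(A))[2][-1];return v[:3]/v[3]
E
python3 - <<'E'
from cell import bot
from fit import *
import cv2
cs={n:bot.capture(n) for n in("scene","top")}
np.save("cams.npy",cs,allow_pickle=True)
for n in cs: print(n,"cam at",(-cs[n]["R"].T@cs[n]["t"]).round(3))
# red dots
dots={}
for n,(x0,y0) in {"top":(145,200),"scene":(192,138)}.items():
    im=cs[n]["color"][y0:y0+65,x0:x0+65].astype(int)
    r=np.clip(im[:,:,0]-np.maximum(im[:,:,1],im[:,:,2])-25,0,None)
    m=(r>0).astype(np.uint8);k,lab=cv2.connectedComponents(m,connectivity=8)
    L=[]
    for i in range(1,k):
        ys,xs=np.where(lab==i);w=r[ys,xs];L.append((round((xs*w).sum()/w.sum()+x0,2),round((ys*w).sum()/w.sum()+y0,2),int(w.sum())))
    print(n,L);dots[n]=L
for i in dots["top"]:
  for j in dots["scene"]:
    X=tri([(cs["top"],i[:2]),(cs["scene"],j[:2])]);e=[np.linalg.norm(proj(cs[a],X)[0]-b[:2]) for a,b in(("top",i),("scene",j))]
    if max(e)<3: print(i[:2],j[:2],X.round(4),np.round(e,2))
E
```

```text
scene cam at [ 0.353 -0.593  0.683]
top cam at [ 0.446 -0.066  0.9  ]
top [(np.float64(173.76), np.float64(232.91), 4427), (np.float64(158.27), np.float64(201.09), 11), (np.float64(209.0), np.float64(214.0), 1), (np.float64(197.0), np.float64(216.0), 3), (np.float64(199.17), np.float64(217.0), 6), (np.float64(202.17), np.float64(217.67), 6), (np.float64(192.0), np.float64(227.03), 87), (np.float64(168.0), np.float64(245.33), 78)]
scene [(np.float64(221.37), np.float64(177.4), 2954), (np.float64(233.0), np.float64(142.14), 306), (np.float64(209.0), np.float64(155.67), 3), (np.float64(229.0), np.float64(163.0), 29), (np.float64(245.6), np.float64(178.4), 5), (np.float64(249.67), np.float64(179.0), 3), (np.float64(245.0), np.float64(181.0), 2), (np.float64(223.0), np.float64(191.0), 2), (np.float64(228.81), np.float64(201.38), 32), (np.float64(236.0), np.float64(202.0), 2)]
(np.float64(173.76), np.float64(232.91)) (np.float64(221.37), np.float64(177.4)) [ 0.598   0.161  -0.0177] [0.7 0.6]
(np.float64(173.76), np.float64(232.91)) (np.float64(223.0), np.float64(191.0)) [ 0.6044  0.1752 -0
[... 1988 characters left out ...]
18 0.15]
(np.float64(202.17), np.float64(217.67)) (np.float64(245.6), np.float64(178.4)) [0.6286 0.0993 0.0135] [0.45 0.4 ]
(np.float64(202.17), np.float64(217.67)) (np.float64(249.67), np.float64(179.0)) [0.6338 0.0995 0.0078] [2.49 2.18]
(np.float64(202.17), np.float64(217.67)) (np.float64(245.0), np.float64(181.0)) [0.6288 0.1012 0.005 ] [0.29 0.25]
(np.float64(192.0), np.float64(227.03)) (np.float64(229.0), np.float64(163.0)) [0.5994 0.1078 0.0623] [0.29 0.25]
(np.float64(192.0), np.float64(227.03)) (np.float64(236.0), np.float64(202.0)) [ 0.621   0.1397 -0.0867] [2.26 2.01]
(np.float64(168.0), np.float64(245.33)) (np.float64(209.0), np.float64(155.67)) [0.5673 0.1479 0.0643] [3.   2.51]
```

```bash
cat > s1.py <<'E'
from fit import *
cs=np.load("cams.npy",allow_pickle=True).item()
z2p=lambda off,p:(np.array(p)+.5)/6-.5+off
hand={"top":((145,200),[(123,103),(283,165),(140,273)]),"scene":((192,138),[(207,55),(78,122),(224,155)])}
D={}
for n,(off,ps) in hand.items():
    im=cs[n]["color"].astype(float);D[n]=[]
    for p in ps:
        u=z2p(np.array(off),p);x,y=np.round(u).astype(int)
        w=im[y-3:y+4,x-3:x+4];r=np.clip((w[...,0]-w[...,1])-0.5*(w[...,1]-w[...,2])-20,0,None)
        g=np.mgrid[y-3:y+4,x-3:x+4];D[n].append(np.array([(g[1]*r).sum(),(g[0]*r).sum()])/max(r.sum(),1e-9));print(n,u.round(1),D[n][-1].round(2),r.sum())
X=[]
for i,j in((0,0),(1,2),(2,1)):
    x=tri([(cs["top"],D["top"][i]),(cs["scene"],D["scene"][j])]);X.append(x);print(x.round(4))
def model(p):
    a=p[3]+np.array([0,2,-2])*np.pi/3  # order unknown
    return np.c_[p[0]+p[4]*np.cos(a),p[1]+p[4]*np.sin(a),0*a+p[2]]
c0=np.mean(X,0);a=[np.degrees(np.arctan2(*(x-c0)[1::-1])) for x in X];print("c0",c0,"angles",a)
best=None
for s in (1,-1):
  f=lambda p:np.concatenate([(proj(cs["top"],model(p)[[0,1,2][::1] if s==1 else [0,2,1]])-np.array(D["top"])).ravel(),(proj(cs["scene"],model(p)[[0,1,2] if s==1 else [0,2,1]])-np.array(D["scene"])[[0,2,1]]).ravel()])
  r=least_squares(f,[*c0,np.radians(a[0]),.032])
  if best is None or r.cost<best.cost:best=r
print("stand fit",best.x.round(4),"ang",np.degrees(best.x[3]),"gate mod120",(np.degrees(best.x[3])-13)%120,best.fun.round(2))
# sieve
o={"top":((325,220),{"p1":(97,188),"p2":(270,283)}),"scene":((270,265),{"pA":(300,182),"pB":(105,292)})}
h={"top":[(257,92),(281,104),(208,246),(182,230)],"scene":[(68,90),(262,80),(262,124),(80,138)]}
for n in h: print(n,[z2p(np.array(o[n][0]),q).round(1).tolist() for q in h[n]],{k:z2p(np.array(o[n][0]),q).round(1).tolist() for k,q in o[n][1].items()})
def ray(c,uv,z):
    d=c["R"].T@np.linalg.inv(c["intrinsics"])@np.array([*uv,1]);t=-c["R"].T@c["t"];return t+d*(z-t[2])/d[2]
for n in o:
    for k,q in o[n][1].items(): print(n,k,ray(cs[n],z2p(np.array(o[n][0]),q),.022).round(4))
    for q in h[n]: print(n,"h",ray(cs[n],z2p(np.array(o[n][0]),q),.066).round(4))
E
python3 s1.py
```

```text
top [165.1 216.8] [164.97 216.7 ] 81.0
top [191.8 227.1] [191.97 227.04] 99.5
top [167.9 245.1] [168.   245.27] 90.0
scene [226.1 146.8] [226.   146.67] 16.5
scene [204.6 157.9] [204.09 157.85] 23.5
scene [228.9 163.4] [228.87 163.  ] 38.5
[0.6165 0.161  0.0612]
[0.5992 0.1079 0.0623]
[0.5622 0.1497 0.061 ]
c0 [0.59264761 0.13951452 0.06151231] angles [np.float64(41.98556230768159), np.float64(-78.2456688351651), np.float64(161.42245122455313)]
stand fit [0.5926 0.1395 0.0615 0.7327 0.032 ] ang 41.98133810304005 gate mod120 28.981338103040052 [-0.01 -0.04 -0.04 -0.17  0.08  0.08 -0.04 -0.09 -0.19  0.25  0.09 -0.13]
top [[367.4, 234.9], [371.4, 236.9], [359.2, 260.6], [354.9, 257.9]] {'p1': [340.8, 250.9], 'p2': [369.6, 266.8]}
scene [[280.9, 279.6], [313.2, 277.9], [313.2, 285.2], [282.9, 287.6]] {'pA': [319.6, 294.9], 'pB': [287.1, 313.2]}
top p1 [ 0.5727 -0.1776  0.022 ]
top p2 [ 0.5446 -0.2339  0.022 ]
top h [ 0.5988 -0.2212  0.066 ]
top h [ 0.5954 -0.2287  0.066 ]
top h [ 0.5501 -0.2064  0.066 ]
top h [ 0.5546 -0.1984  0.066 ]
scene pA [ 0.6095 -0.2308  0.022 ]
scene pB [ 0.5453 -0.2352  0.022 ]
scene h [ 0.5538 -0.2002  0.066 ]
scene h [ 0.6005 -0.2225  0.066 ]
scene h [ 0.5932 -0.2346  0.066 ]
scene h [ 0.5492 -0.2152  0.066 ]
```

Both views agree on these values:
- **Stand:** axis at about (0.5926, 0.1395), rim z about 0.0615 (0.063 expected), gates at 29° mod 120.
- **Sieve:** axis at about (0.575, -0.214), yaw about -26°.

Next I check the handle height by triangulation, grasp it, lift it and look.

```bash
cat >> fit.py <<'E'
def Rt(deg): # tool down, x axis of sieve (bar) at angle deg ; tool y = deg+90
    p=np.radians(deg+90);y=np.array([np.cos(p),np.sin(p),0]);z=np.array([0,0,-1.]);return np.c_[np.cross(y,z),y,z]
def st(bot,tag=""):
    s=bot.sense();y=s["tool_rot"][:,1] if hasattr(s["tool_rot"],"shape") else np.array(s["tool_rot"])[:,1]
    print(tag,"t%.2f"%s["t"],"pos",np.round(s["ee_pos"],4),"yaw %.2f"%(np.degrees(np.arctan2(y[1],y[0]))-90),"F",np.round(s["ft_force"],2),"M",np.round(s["torque"],3),"w %.3f"%s["width"],flush=True);return s
E
python3 - <<'E'
from cell import bot
from fit import *
import cv2
cs=np.load("cams.npy",allow_pickle=True).item()
# handle height: bar ends (far end / near end upper corners) seen in both
print(tri([(cs["top"],(354.9,257.9)),(cs["scene"],(280.9,279.6))]),tri([(cs["top"],(369.4,235.9)),(cs["scene"],(313.4,280.5))]))
R=Rt(-26.3);c=[.5752,-.214]
bot.gripper_to(.5)
bot.move_to([*c,.16],R);st(bot,"above")
s=bot.line_to([*c,.061],R,feed=.12,until_force=4);st(bot,f"down {s}")
bot.gripper_to(0,30);st(bot,"grip")
bot.line_to([*c,.11],R,feed=.08);st(bot,"lift")
for n in cs:
    k=bot.capture(n);i=k["color"][:,:,::-1];cv2.imwrite(f"pics/{n}1.png",i)
    x,y=(325,200) if n=="top" else (260,225)
    cv2.imwrite(f"pics/{n}1z.png",cv2.resize(i[y:y+90,x:x+90],None,fx=6,fy=6,interpolation=cv2.INTER_CUBIC))
E
```

```text
[ 0.55474836 -0.19866966  0.06352766] [ 0.59826891 -0.22555564  0.06383821]
above t4.28 pos [ 0.5754 -0.2133  0.1601] yaw -26.25 F [ 0.66  0.58 -0.08] M [ 0.014  0.045 -0.041] w 0.501
down False t5.25 pos [ 0.5755 -0.2141  0.0616] yaw -26.30 F [0.42 0.74 0.42] M [-0.034 -0.037 -0.024] w 0.500
grip t5.62 pos [ 0.5754 -0.2141  0.0617] yaw -26.30 F [-1.27  0.5   7.66] M [ 0.076  0.151 -0.016] w 0.134
lift t6.39 pos [ 0.575  -0.2139  0.1099] yaw -26.30 F [-0.55  0.05 -2.31] M [-0.018 -0.043  0.012] w 0.134
```

View pics/scene1z.png

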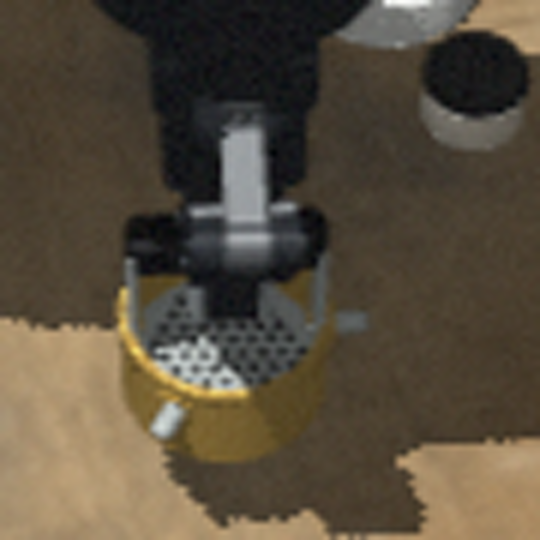

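View pics/top1.png

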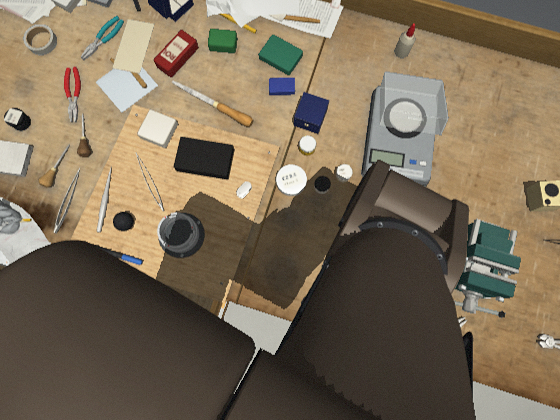

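The sieve is held (about 2.3 N of weight) and the scene camera shows it upright with two pins visible. The top view is blocked by the arm. I'll carry it over the cup and compare it with the red dots in the scene view.

```bash
python3 - <<'E'
from cell import bot
from fit import *
import cv2
c=[.5926,.1395];R=Rt(29)
bot.line_to([.575,-.214,.2],feed=.25)
bot.move_to([*c,.2],R);st(bot,"over")
bot.line_to([*c,.140],R,feed=.1);s=st(bot,"hover")
for n in("scene","top"):
    k=bot.capture(n);i=k["color"][:,:,::-1];cv2.imwrite(f"pics/{n}2.png",i)
    if n=="scene": cv2.imwrite(f"pics/{n}2z.png",cv2.resize(i[110:110+90,180:180+90],None,fx=6,fy=6,interpolation=cv2.INTER_CUBIC))
E
```

```text
over t8.33 pos [0.5928 0.1385 0.1997] yaw 28.90 F [ 0.15  0.13 -1.13] M [ 0.014 -0.024 -0.015] w 0.131
hover t9.08 pos [0.5929 0.1394 0.1404] yaw 28.98 F [ 0.29 -0.23 -2.02] M [ 0.008 -0.014 -0.023] w 0.136
```

View pics/scene2z.png

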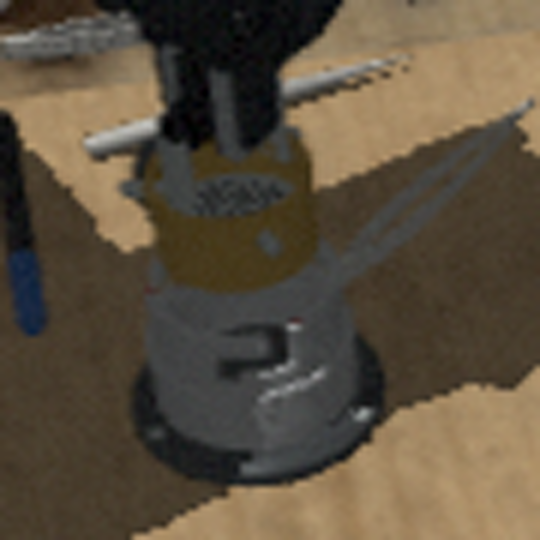

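View pics/top2.png

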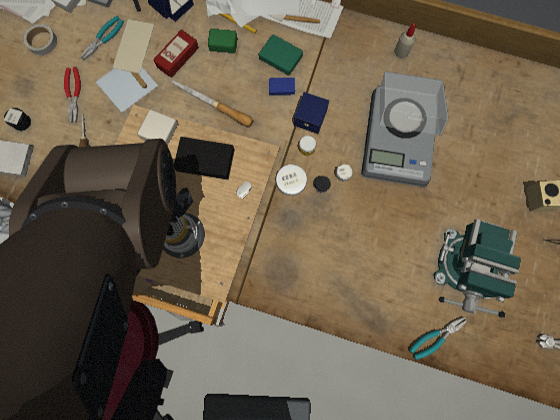

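The front pin is at about zoom (270,243), to the right of the sieve axis, and the left pin tip is at about (128,187). The cup gate is at about (275,340). I'll overlay the predicted model on this picture.

```bash
python3 - <<'E'
from fit import *
import cv2
cs=np.load("cams.npy",allow_pickle=True).item()
c=cs["scene"];i=cv2.imread("pics/scene2.png")
K=8;x0,y0=185,125
im=cv2.resize(i[y0:y0+72,x0:x0+72],None,fx=K,fy=K,interpolation=cv2.INTER_CUBIC);im=np.clip(im*1.6,0,255).astype(np.uint8)
def dr(X,col,cl=False):
    p=((proj(c,X)-[x0,y0]+.5)*K).astype(int);cv2.polylines(im,[p.reshape(-1,1,2)],cl,col,1)
t=np.linspace(0,2*np.pi,60)
def circ(x,y,z,r):return np.c_[x+r*np.cos(t),y+r*np.sin(t),0*t+z]
x,y,zm=.5929,.1394,.1117
dr(circ(x,y,zm-.003,.028),(0,255,0));dr(circ(x,y,zm-.030,.028),(0,255,0))
for k in range(3):
    a=np.radians(29+120*k);e=np.array([np.cos(a),np.sin(a),0]);o=np.array([x,y,zm-.011])
    dr(np.array([o+e*.028,o+e*.0385]),(0,255,0));print(k,((proj(c,o+e*.0385)-[x0,y0]+.5)*K).round())
dr(circ(.5926,.1395,.0615,.034),(255,255,0))
dr(circ(.5926,.1395,.063,.034),(0,0,255))
a=np.radians(29+240);e=np.array([np.cos(a),np.sin(a),0])*.034+[.5926,.1395,0];dr(np.array([e+[0,0,.063],e+[0,0,.047]]),(0,0,255))
cv2.imwrite("pics/ov2.png",im)
E
```

```text
0 [[357.  50.]]
1 [[113. 127.]]
2 [[324. 214.]]
```

View pics/ov2.png

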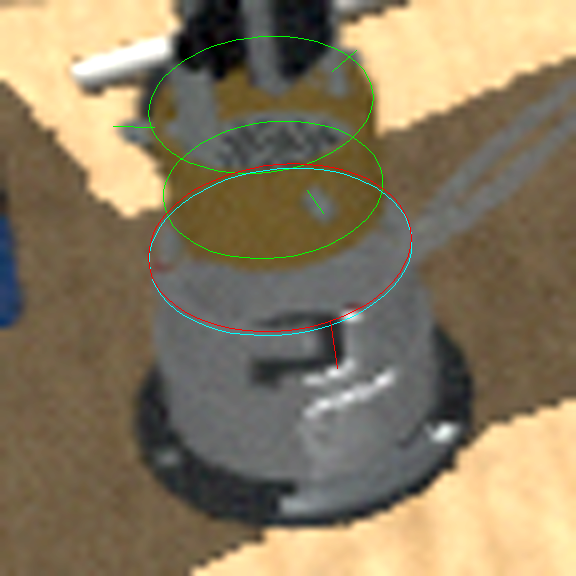

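The model agrees within about 1 px (1–2 mm). Now I lower it by feel.

```bash
python3 - <<'E'
from cell import bot
from fit import *
c=[.5926,.1395];R=Rt(29)
s=bot.line_to([*c,.128],R,feed=.06,until_force=4);st(bot,s)
s=bot.line_to([*c,.108],R,feed=.02,until_force=3);st(bot,s)
if not s:
    s=bot.line_to([*c,.0915],R,feed=.012,until_force=3);st(bot,s)
E
```

```text
False t9.53 pos [0.5924 0.1395 0.1275] yaw 29.00 F [-0.22 -0.35 -1.47] M [-0.055 -0.026  0.013] w 0.131
False t10.68 pos [0.5927 0.1395 0.1081] yaw 29.00 F [-0.19 -0.2  -1.12] M [ 0.006  0.018 -0.046] w 0.135
False t12.21 pos [0.5926 0.1395 0.0916] yaw 29.00 F [-0.09  0.04 -1.14] M [-0.016  0.014  0.022] w 0.132
```

It passed the rim height with no contact. Next I find the floor, back off a little and turn.

```bash
python3 - <<'E'
from cell import bot
from fit import *
import cv2
c=[.5926,.1395];R=Rt(29)
s=bot.line_to([*c,.086],R,feed=.008,until_force=2.5);q=st(bot,s)
k=bot.capture("scene");i=k["color"][:,:,::-1]
cv2.imwrite("pics/scene3z.png",cv2.resize(i[110:200,180:270],None,fx=6,fy=6,interpolation=cv2.INTER_CUBIC))
E
```

```text
True t12.61 pos [0.5927 0.1395 0.0894] yaw 29.00 F [0.87 0.33 4.71] M [-0.     0.097  0.026] w 0.135
```

View pics/scene3z.png

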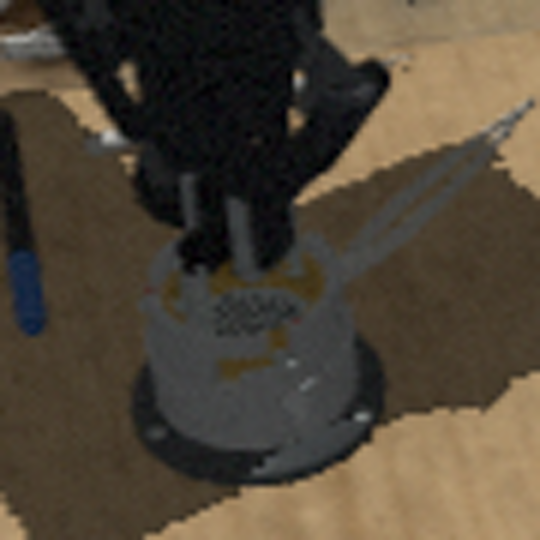

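The floor is at TCP 0.0894, against 0.0897 expected, and the brass shows through the slot. I lift 1.2 mm inside the slot and turn in small steps.

```bash
python3 - <<'E'
from cell import bot
from fit import *
c=[.5926,.1395];z=.0907
bot.line_to([*c,z],Rt(29),feed=.01);st(bot,"up")
for a in (2,4,7,10,13,16,19,22,25,28,30):
    h=bot.line_to([*c,z],Rt(29-a),feed=.01,until_force=3)
    s=st(bot,(a,h))
    if h or abs(s["torque"][2])>.15: break
E
```

```text
up t12.99 pos [0.5925 0.1395 0.0905] yaw 29.00 F [-0.01  0.19 -0.12] M [ 0.021 -0.032  0.   ] w 0.132
(2, False) t13.24 pos [0.5925 0.1395 0.0905] yaw 27.03 F [ 0.67 -0.08 -1.02] M [0.076 0.005 0.026] w 0.130
(4, False) t13.49 pos [0.5926 0.1395 0.0907] yaw 25.07 F [ 0.07  0.88 -0.73] M [-0.007 -0.016  0.029] w 0.134
(7, False) t13.74 pos [0.5926 0.1395 0.0907] yaw 22.12 F [ 0.1  -0.37 -0.8 ] M [-0.009  0.039 -0.02 ] w 0.134
(10, False) t13.99 pos [0.5926 0.1395 0.0907] yaw 19.14 F [-0.14  0.31 -1.53] M [ 0.039 -0.007  0.009] w 0.133
(13, False) t14.24 pos [0.5926 0.1395 0.0907] yaw 16.15 F [-0.75 -0.43 -1.36] M [0.003 0.041 0.007] w 0.130
(16, False) t14.49 pos [0.5926 0.1395 0.0907] yaw 13.16 F [0.25 0.31 0.01] M [ 0.036 -0.003 -0.006] w 0.131
(19, False) t14.74 pos [0.5926 0.1395 0.0907] yaw 10.16 F [-0.05 -0.03 -2.02] M [ 0.017 -0.003  0.022] w 0.135
(22, False) t14.99 pos [0.5926 0.1395 0.0907] yaw 7.16 F [-0.83 -0.35 -1.27] M [-0.033  0.039  0.021] w 0.134
(25, False) t15.24 pos [0.5926 0.1395 0.0907] yaw 4.16 F [ 0.94 -0.47 -1.63] M [ 0.084 -0.04   0.   ] w 0.133
(28, False) t15.49 pos [0.5926 0.1395 0.0907] yaw 1.16 F [ 0.81  0.01 -1.08] M [-0.009  0.012 -0.005] w 0.135
(30, False) t15.74 pos [0.5926 0.1395 0.0907] yaw -0.88 F [ 0.04  0.06 -0.23] M [0.058 0.    0.03 ] w 0.134
```

```bash
python3 - <<'E'
from cell import bot
from fit import *
c=[.5926,.1395];z=.0907
for a in np.arange(31,39.1,.7):
    h=bot.line_to([*c,z],Rt(29-a),feed=.01,until_force=3)
    M=np.mean([(bot.sleep(.02),bot.sense()["torque"][2])[1] for _ in range(3)])
    print(round(a,1),h,round(M,3))
    if h or abs(M)>.12: break
st(bot,"wall?")
E
```

```text
31.0 False 0.019
31.7 False -0.014
32.4 False -0.008
33.1 False -0.003
33.8 False 0.009
34.5 False -0.019
35.2 False 0.072
35.9 False 0.13
wall? t18.14 pos [0.5925 0.1394 0.0907] yaw -6.90 F [-0.77 -1.69 -0.18] M [-0.152  0.18   0.104] w 0.133
```

The wall is felt at a turn of about 35°, so the notch middle is at about 33.5°. I back off to that angle and lower.

```bash
python3 - <<'E'
from cell import bot
from fit import *
c=[.5926,.1395];R=Rt(29-33.5)
bot.line_to([*c,.0907],R,feed=.01);st(bot,"back")
s=bot.line_to([*c,.082],R,feed=.008,until_force=2.5);st(bot,s)
E
```

```text
back t18.39 pos [0.5927 0.1395 0.0907] yaw -4.56 F [-0.94 -2.06 -0.76] M [0.022 0.015 0.015] w 0.134
True t19.15 pos [0.5926 0.1392 0.0845] yaw -4.51 F [ 1.34 -0.69  4.41] M [-0.112 -0.07  -0.028] w 0.132
```

It stopped at 0.0845, which is 4.9 mm below the slot floor, so the pins are in the notches. I relax the pressure, release, retreat and check.

```bash
python3 - <<'E'
from cell import bot
from fit import *
import cv2
c=[.5926,.1392];R=Rt(29-33.5)
bot.line_to([*c,.0848],R,feed=.01);st(bot,"relax")
bot.gripper_to(.38,20);st(bot,"open")
h=bot.line_to([*c,.13],R,feed=.04,until_force=3);st(bot,("up",h))
bot.line_to([*c,.22],R,feed=.15)
j=np.array(bot.sense()["joint_pos"]);j[0]-=.9;bot.set_joints(j);st(bot,"away")
for n,(x,y) in {"scene":(180,115),"top":(133,185)}.items():
    k=bot.capture(n);i=k["color"][:,:,::-1];cv2.imwrite(f"pics/{n}4.png",i)
    cv2.imwrite(f"pics/{n}4z.png",cv2.resize(i[y:y+90,x:x+90],None,fx=6,fy=6,interpolation=cv2.INTER_CUBIC))
E
```

```text
relax t19.40 pos [0.5925 0.1392 0.0846] yaw -4.50 F [ 0.35 -1.11  0.11] M [-0.161 -0.091 -0.018] w 0.131
open t19.73 pos [0.5925 0.1393 0.0847] yaw -4.50 F [-0.28  0.4  -0.35] M [-0.029 -0.064 -0.021] w 0.381
('up', False) t21.02 pos [0.5925 0.1392 0.1297] yaw -4.50 F [-0.12  0.43 -0.21] M [ 0.023 -0.01  -0.009] w 0.374
away t23.68 pos [ 0.4777 -0.3766  0.2192] yaw -55.99 F [0.35 0.08 0.24] M [ 0.009 -0.02  -0.004] w 0.378
```

View pics/scene4z.png

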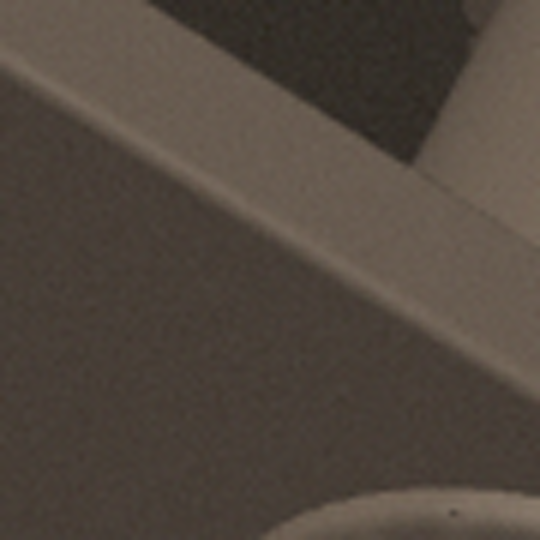

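View pics/top4.png

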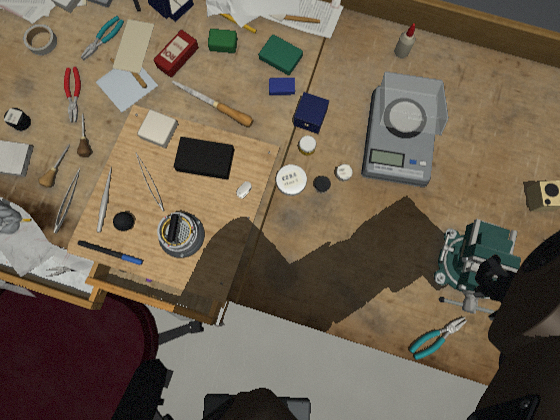

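View pics/top4z.png

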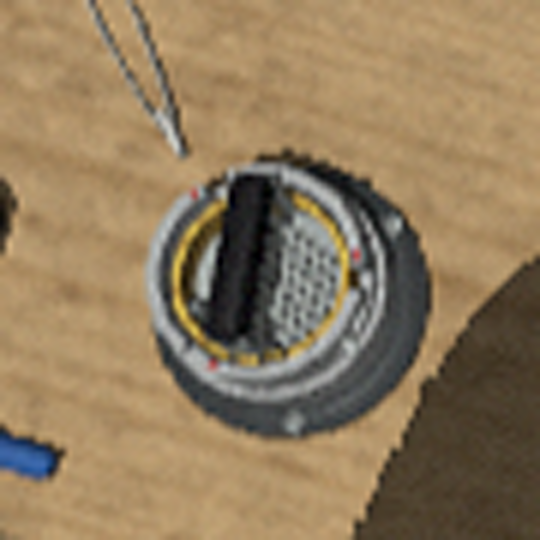

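The top view shows the sieve centred in the collar at about (180,229), with the tin (291,179) and jars (322,184), (344,172) where they were. The arm blocks the scene camera, so I move it back to its start pose and look once more.

```bash
python3 - <<'E'
from cell import bot
from fit import *
import cv2
bot.set_joints([1.038,.491,1.559,0,1.092,-.106]);s=st(bot,"home")
k=bot.capture("scene");i=k["color"][:,:,::-1];cv2.imwrite("pics/scene5.png",i)
K=8;x0,y0=185,125
im=cv2.resize(i[y0:y0+72,x0:x0+72],None,fx=K,fy=K,interpolation=cv2.INTER_CUBIC)
o=np.array([.5926,.1395,0])
raw=im.copy()
print("pred handle ends locked(zm=.056)/slot(.061):")
for zm in(.056,.061):
    for sx in(1,-1):
        a=np.radians(-4.5);p=((proj(k,o+[sx*.026*np.cos(a),sx*.026*np.sin(a),zm+.033])[0]-[x0,y0]+.5)*K).round();print(zm,p);cv2.circle(im,tuple(p.astype(int).tolist()),3,(0,255,0) if zm<.06 else (0,0,255),-1)
    a=np.radians(-4.5-120);e=np.array([np.cos(a),np.sin(a),0]);p=((proj(k,o+e*.0385+[0,0,zm-.011])[0]-[x0,y0]+.5)*K).round();print("pin",p);cv2.circle(im,tuple(p.astype(int).tolist()),3,(0,255,0) if zm<.06 else (0,0,255),-1)
cv2.imwrite("pics/ov5.png",im)
E
```

```text
home t27.18 pos [0.2595 0.5685 0.2502] yaw -24.50 F [-0.09 -0.24  0.12] M [ 0.012 -0.017 -0.021] w 0.380
pred handle ends locked(zm=.056)/slot(.061):
0.056 [365. 139.]
0.056 [171. 193.]
pin [258. 396.]
0.061 [363. 123.]
0.061 [168. 178.]
pin [256. 382.]
```

View pics/ov5.png

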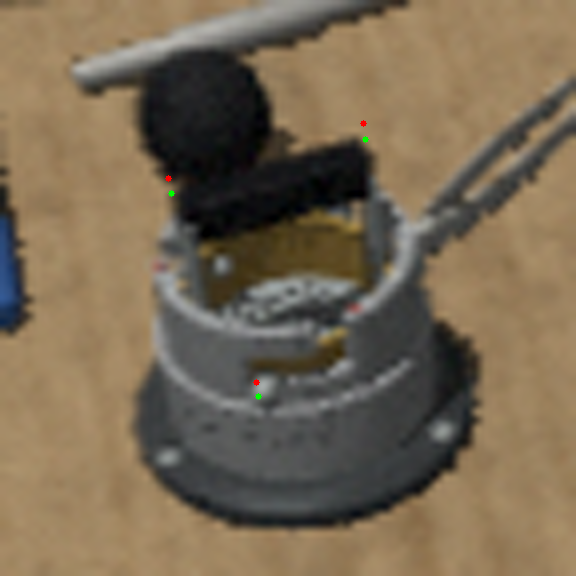

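The front pin sits in the notch at about zoom (265,388), below and left of the slot. The handle is at the predicted locked height. Handing in.

```bash
python3 -c "
from cell import bot
bot.job_done()"
```

```text
the job is handed in; nothing more can be done
```

The sieve is hung in the collar, locked and let go, and the job is handed in at about 27 s of the 69 s allowed. `bot.job_done()` reports no verdict, so I only have my own checks.

**What I did**
- I found the sieve and the cup's gates (29° mod 120, from the red dots) in both camera views, then picked the sieve up by its handle.
- It went down through the gates without touching the rim and met the slot floor at TCP 0.0894.
- I lifted it about 1 mm and turned it clockwise until the wall was felt at about 35°. I then backed off to 33.5° and lowered it 4.9 mm below the slot floor, where the notch floor is (5 mm expected), and released it.

**Last checks**
- **Lock:** in the final scene picture the front pin sits in its notch and the handle is at the locked height within about 1 px. The other two pins are hidden from view.
- **Position:** the top picture, taken after letting go, shows the sieve centred in the collar.
- **Contact force:** the wrist force read under 5 N after each contact with the stand. The sieve-to-stand force itself cannot be read directly.
- **Tin and jars:** they stand where they were in the picture.
- **Robot:** it was clear of everything when I handed in.

**Small disagreements:** the triangulated rim height was 61.5 mm against 63 mm expected, and the handle top was about 64 mm against 66 mm. Both are within the 2 mm calibration, and the heights felt by contact matched the text. No check failed.

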